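# Find the clear well in the display stand by feel and seat the tube in it

### The arm

A 7-joint arm with a two-finger parallel gripper is mounted at the origin on the work surface. World frame = base frame: x ahead of the robot, y to its left, z up, the work surface at z = 0. Lengths are in m, angles in degrees, forces in N, time in s.
With the tool pointing down it reaches from about 0.425 to 0.875 m from the base axis. Payload 4.7 kg.
Tool frame: the origin (TCP) lies at the centre of the arm's flange, where the gripper is bolted on; the fingertips stand 182 mm ahead of it and the grasp point (between the pads) lies 164 mm ahead of it (env.grip_depth is the distance from the TCP to the grasp point, in m); z points along the fingers, y is the line along which they close (so a half turn about z gives the same grasp; the last joint's range is limited). The gripper opens to 87 mm and grips with 3 to 60 N. Pads are 19 mm wide; open, the fingers measure 117 mm over their backs; the gripper's body (75 mm by 190 mm) begins 51 mm behind the grasp point.
Start: joints at [-68.978, 18.392, -4.016, 83.108, 1.295, 78.541, -3.26], TCP at [0.225, 0.61, 0.405] pointing down, gripper open.
Joint ranges: [-163.93, 163.93], [-17.29, 119.83], [-79.2, 71.16], [3.27, 140.29], [-89.18, 269.18], [5.43, 117.66], [-154.24, 154.24]. Speed limits (degrees/s): [147.25, 147.25, 180, 180, 180, 180, 180].

### API

Orientations are given as [roll, pitch, yaw] about the fixed x, y, z axes, in that order (R = Rz(yaw) Ry(pitch) Rx(roll)).
In Python, from cell import env gives the robot as it stands. The module is installed in compiled form; this text tells all that it offers.
- The arm moves only by the tool send_rows, never from a script. Its arguments are lists of equal length, an entry for each row: "xyz": the shift along the tool's x, y, z in m, a list of three; "rotation": the turn, a rotation vector about the tool's x, y, z in rad, a list of three; "jaw": the opening, from 0 (shut) to 1 (fully open). A call has 1 to 20 rows; each row shifts and turns the commanded pose from where the row before left it, along the tool's axes as they then stand; what a row does not reach is not made up. A row lasts 1/10 s, in which the tool goes at most 50 mm and 8.59 degrees, less where a joint would pass 70% of its speed; a pose out of reach is approached as far as the arm can. A call is refused whole if a number of a shift passes 0.05 or a number of a turn 0.15, either way. A call with a gripper value outside its range is refused whole. The fingers move at their own pace and stop on an object; "newtons" is the grip in N (left out, the last holds). Time passes only in rows, so rows that do not move let the fingers close. It gives the time, the measured TCP pose, the force, the opening and the grip force at its end, in the units of the state.
- env.get_obs(): the state, without advancing time (a new reading comes with each control period).
- env.read_camera(name): name is "scene" or "top" or "wrist"; returns a dict with "image" (400x640x3 uint8, blue, green, red), "fx", "fy", "cx", "cy" (pixels), "R" (3x3) and "t" (3): a world point X has camera coordinates R X + t. Camera axes: x right, y down, z forward; pixel columns grow to the right and rows downward; lengths in m; the calibration is good to about 2 mm. A picture is of the moment at which its call begins. There is no depth.
- env.sign_off(): hands the job in; it is judged then, once.
The state is a dict: "time_s": time; "qpos": joint angles; "joint_velocities": joint speeds; "effort": joint torques, N m; "tool_pos": TCP position; "tool_rot": TCP orientation; "force": force on the tool from outside, world axes, zero at the start; "wrist_torque": the same for the moment, N m; "grip_width": finger opening in m; "grasp_force": force on a finger pad.
Only numpy, scipy, OpenCV 4.12 (cv2) and the standard library are available. Lean on these libraries where they do the work, as an engineer would, in place of code of your own. Each camera call takes 0.05 s, during which the arm holds its last target. There are 200 camera calls.

### The job

Take the red-capped tube out of the wooden rack and put it in the slanted black display stand, in the one empty well that is clear to the bottom: the other two empty wells hide a spacer deep inside and would leave it standing proud, so feel your way down, without forcing, and take it out again where it stops short. Lower it in the grip until it touches the bottom (do not drop it), so that its cap is level with the yellow one already there, then let go. Leave the other tubes and everything else where they are.

Things in the scene. Friction and masses are not known exactly. Their poses are not given: they have to be found in the camera images.
- tube_red: the tube to move: rigid aluminium tube, red cap (top 50 mm), 26 mm in diameter all along, 165 mm long, 0.07 to 0.14 kg; the last 9 mm of its foot narrow to 14 mm. Origin at the centre of the foot, z towards the cap. It starts upright in any hole of the rack; grip it on the cap, across the rack's narrow side
- rack: fixed upright wooden rack, 75 mm (x) by 180 mm (y) by 70 mm high, with three holes in a row along its y, 56 mm apart, 29 mm wide, 60 mm deep (tubes stand 105 mm proud); origin under its centre, z up. May stand on either side of the table
- block: fixed black block of the display stand, 62 (x) x 222 (y) x 105 mm (z), leaning 20 degrees towards its -x (robot) side: its z axis is the wells' axis, out of the mouths, square to its top face. Origin at the centre of its underside, 22 mm above the table, on a wooden foot 170 x 240 x 12 mm. May stand on either side. Four wells along y, 52 mm apart; one holds the yellow-capped tube
- well0 (a point): centre of the mouth of well 0 in the block's top face, at y = -78 mm in the block's frame; axes as the block's. White ring painted round it. 30 mm wide, 4 mm chamfer, 95 mm deep along z. If clear, a tube stands 70 mm proud of the face; with a spacer (rigid, 30 mm thick, on the floor) it stops 65 mm deep, 100 mm proud. One of the three empty wells is clear; which one varies and is not told
- well1 (a point): centre of the mouth of well 1 in the block's top face, at y = -26 mm in the block's frame; axes as the block's. White ring painted round it. 30 mm wide, 4 mm chamfer, 95 mm deep along z. If clear, a tube stands 70 mm proud of the face; with a spacer (rigid, 30 mm thick, on the floor) it stops 65 mm deep, 100 mm proud. One of the three empty wells is clear; which one varies and is not told
- well2 (a point): centre of the mouth of well 2 in the block's top face, at y = 26 mm in the block's frame; axes as the block's. White ring painted round it. 30 mm wide, 4 mm chamfer, 95 mm deep along z. If clear, a tube stands 70 mm proud of the face; with a spacer (rigid, 30 mm thick, on the floor) it stops 65 mm deep, 100 mm proud. One of the three empty wells is clear; which one varies and is not told
- well3 (a point): centre of the mouth of well 3 in the block's top face, at y = 78 mm in the block's frame; axes as the block's. White ring painted round it. 30 mm wide, 4 mm chamfer, 95 mm deep along z. If clear, a tube stands 70 mm proud of the face; with a spacer (rigid, 30 mm thick, on the floor) it stops 65 mm deep, 100 mm proud. One of the three empty wells is clear; which one varies and is not told
- tube_gold: yellow-capped tube like the red-capped one (26 mm in diameter, 165 mm long, origin at the foot, z towards the cap), standing fully home in one of the block's wells, leaning with it, up to 2 mm off the well's axis; leave it
- tube_blue: blue-capped tube like the red-capped one (26 mm in diameter, 165 mm long, origin at the foot, z towards the cap), standing in the rack; leave it
- tube_green: green-capped tube like the red-capped one (26 mm in diameter, 165 mm long, origin at the foot, z towards the cap), standing in the rack; leave it
- jar: amber jar with a wooden top, 80 mm wide, 150 mm high, origin under its centre; leave it
- bowl: white bowl, 130 mm wide, 50 mm high, origin under its centre; leave it
- server: cake server lying flat, origin under it; leave it
- terminal: grey card terminal, 160 x 75 x 30 mm, lying flat, origin under its centre; leave it

How it is judged:
By the outcome, as a careful person would: the job done as asked, in the order asked, and still so for the second after the job is handed in, with the robot touching nothing.
It also fails if it takes over 64 s, if anything falls off the work surface, if the arm or the gripper's body presses on something with over 40 N, if the wrist force passes 120 N, or if a joint passes its speed limit or range.

## Working session

There is one attempt and no reset: what is moved stays moved. The work goes in short steps, Python scripts to look and compute and a tool call to move; the robot and the scene stay as the last step left them, time stands still between calls to the robot, and variables do not carry over. Pictures are saved under pics/ and viewed, at most 10 in all, crops included, and the job is handed in when it is done.

Besides the shell and the picture viewer there is one more tool, called as name(argument=value, ...) on one line, values as JSON. send_rows: Moves the arm, as the interface text tells. Its arguments: {"type":"object","properties":{"xyz":{"type":"array"},"rotation":{"type":"array"},"jaw":{"type":"array"},"newtons":{"type":"number"}},"required":["xyz","rotation","jaw"]}

```bash
mkdir -p pics; python3 - <<'E'
from cell import env
import cv2,numpy as np,pickle
d={}
for n in("scene","top"):
    c=env.read_camera(n);cv2.imwrite(f"pics/{n}0.png",c["image"]);d[n]=c
    print(n,c["fx"],c["cx"],c["cy"],(-c["R"].T@c["t"]).round(3),c["R"].round(3).tolist())
pickle.dump(d,open("c0.pkl","wb"))
o=env.get_obs();print(o["time_s"],o["tool_pos"],o["tool_rot"],o["force"],o["grip_width"],env.grip_depth)
E
```

```text
scene 392.8775803880996 323.4575140910609 199.29862997080593 [1.167 0.052 1.053] [[0.021, 1.0, -0.014], [0.847, -0.025, -0.532], [-0.532, -0.0, -0.847]]
top 428.3974523008352 324.6463463125059 199.91097440496273 [0.443 0.078 1.495] [[0.004, -1.0, 0.016], [-0.996, -0.006, -0.09], [0.09, -0.016, -0.996]]
0.1 [0.22456947 0.60978669 0.4038069 ] [-1.79904755e+02  5.54377711e-03  1.59787702e+02] [ 0.2036222   0.99943983 -0.59728405] 0.08682696094988808 0.1635
```

View pics/scene0.png

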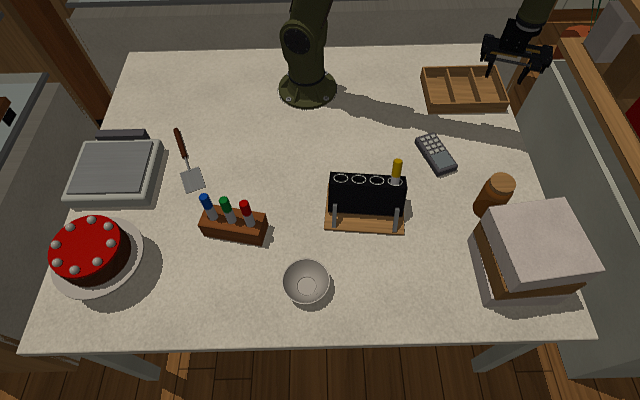

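View pics/top0.png

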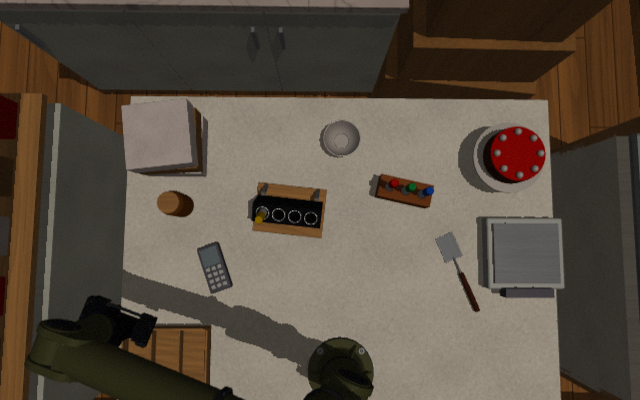

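The gold tube is in the leftmost well (scene about (397,168), well 3). The red cap is at the +y end of the rack (scene (245,206), top (394,183)). I'll enlarge both views next.

```bash
python3 - <<'E'
import cv2,numpy as np
t=cv2.imread("pics/top0.png")[172:247,245:440];s=cv2.imread("pics/scene0.png")[155:240,190:415]
f=lambda a,k:cv2.resize(a,None,fx=k,fy=k,interpolation=cv2.INTER_CUBIC)
a=f(t,4);b=f(s,3.5)
w=max(a.shape[1],b.shape[1]);p=lambda i:cv2.copyMakeBorder(i,0,0,0,w-i.shape[1],0)
cv2.imwrite("pics/crop1.png",np.vstack([p(a),p(b)]))
print(a.shape,b.shape)
E
```

```text
(300, 780, 3) (298, 788, 3)
```

View pics/crop1.png

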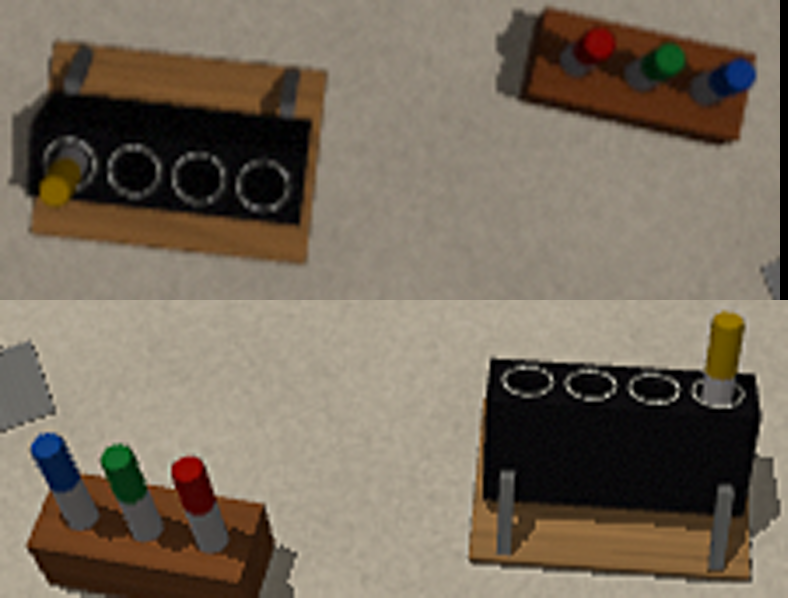

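```bash
cat > fit.py <<'E'
import numpy as np,pickle
from scipy.optimize import least_squares
d=pickle.load(open("c0.pkl","rb"))
T=lambda l:[(245-.375+x/4,172-.375+y/4) for x,y in l]
S=lambda l:[(190-.36+x/3.5,155-.36+(y-300)/3.5) for x,y in l]
def proj(n,X):
    c=d[n];p=np.asarray(X)@c["R"].T+c["t"];return np.c_[c["fx"]*p[:,0]/p[:,2]+c["cx"],c["fy"]*p[:,1]/p[:,2]+c["cy"]]
a=np.radians(20)
def Rb(yaw):
    c,s=np.cos(yaw),np.sin(yaw);return np.array([[c,-s,0],[s,c,0],[0,0,1]])@np.array([[np.cos(a),0,-np.sin(a)],[0,1,0],[np.sin(a),0,np.cos(a)]])
def blk(p):
    L=np.array([[0,y,.105] for y in(-.078,-.026,.026,.078)]+[[0,.078,.175]]);return L@Rb(p[2]).T+[p[0],p[1],.022]
def rck(p):
    y=np.array([.056,0,-.056]);return np.c_[p[0]-np.sin(p[2])*y,p[1]+np.cos(p[2])*y,0*y+.175]
def fit(m,t,s,x0):
    for use in("both","top","scene"):
        f=lambda p:np.r_[(proj("top",m(p))-T(t)).ravel()*(use!="scene"),(proj("scene",m(p))-S(s)).ravel()*(use!="top")]
        r=least_squares(f,x0)
        print(use,r.x[:2].round(4),np.degrees(r.x[2]).round(2),"rms px",np.sqrt((r.fun**2).mean()).round(2))
        if use=="both":out=r.x;print(f(r.x).reshape(-1,2).round(1).tolist())
    print(m(out).round(4).tolist());return out
if __name__=="__main__":
    fit(blk,[(263,186),(199,179),(134,171),(69,164),(54,192)],[(528,381),(591,385),(654,389),(718,392),(729,320)],[.5,.2,0])
    fit(rck,[(603,41),(673,57),(742,71)],[(187,464),(117,453),(46,442)],[.6,-.2,0])
E
python3 fit.py
```

```text
both [0.5528 0.1763] -5.92 rms px 0.26
[[-0.2, -0.3], [-0.4, -0.3], [-0.3, -0.0], [-0.2, -0.0], [-0.2, -0.5], [-0.2, -0.2], [-0.2, -0.3], [-0.2, -0.3], [-0.3, -0.1], [-0.3, -0.2]]
top [0.5521 0.1755] -5.94 rms px 0.1
scene [0.5537 0.1769] -5.88 rms px 0.04
[[0.5091, 0.1024, 0.1207], [0.5144, 0.1542, 0.1207], [0.5198, 0.2059, 0.1207], [0.5251, 0.2576, 0.1207], [0.5013, 0.2601, 0.1864]]
both [ 0.6065 -0.2157] -11.89 rms px 0.49
[[-0.7, 0.6], [-0.6, 0.3], [-0.2, 0.6], [-0.3, 0.5], [-0.6, 0.4], [-0.3, 0.4]]
top [ 0.6081 -0.2173] -11.91 rms px 0.11
scene [ 0.6051 -0.2147] -11.85 rms px 0.06
[[0.618, -0.1609, 0.175], [0.6065, -0.2157, 0.175], [0.5949, -0.2705, 0.175]]
```

The fit agrees between views to about 2 mm. Red is at (0.618, -0.161) and the rack yaw is -11.9°. The empty wells are 0, 1 and 2, with block yaw -5.9°. Next is a planning helper.

```bash
cat > h.py <<'E'
import numpy as np
from cell import env
from scipy.spatial.transform import Rotation as Ro
from fit import Rb
def cur():
    o=env.get_obs();return np.array(o["tool_pos"]),Ro.from_euler("xyz",o["tool_rot"],degrees=True).as_matrix(),o
def down(yaw):return Ro.from_euler("xyz",[180,0,yaw],degrees=True).as_matrix()
def blockR(yaw=-5.92):
    b=Rb(np.radians(yaw));y=b[:,0];z=-b[:,2];return np.c_[np.cross(y,z),y,z]
def to(p,R,p0=None,R0=None):
    a,b,_=cur();p0=a if p0 is None else p0;R0=b if R0 is None else R0
    print("shift(tool)",(R0.T@(np.array(p)-p0)).round(4),"rotvec",Ro.from_matrix(R0.T@R).as_rotvec().round(4))
E
python3 - <<'E'
from h import *
to([.618,-.161,.42],down(78.1))
E
```

```text
shift(tool) [-0.6355 -0.5874 -0.0152] rotvec [-1.3000e-03  1.3000e-03  1.4257e+00]
```

send_rows(xyz=[[-0.0318,-0.0294,-0.0008],[-0.0318,-0.0294,-0.0008],[-0.0318,-0.0294,-0.0008],[-0.0318,-0.0294,-0.0008],[-0.0318,-0.0294,-0.0008],[-0.0318,-0.0294,-0.0008],[-0.0318,-0.0294,-0.0008],[-0.0318,-0.0294,-0.0008],[-0.0318,-0.0294,-0.0008],[-0.0318,-0.0294,-0.0008],[-0.0318,-0.0294,-0.0008],[-0.0318,-0.0294,-0.0008],[-0.0318,-0.0294,-0.0008],[-0.0318,-0.0294,-0.0008],[-0.0318,-0.0294,-0.0008],[-0.0318,-0.0294,-0.0008],[-0.0318,-0.0294,-0.0008],[-0.0318,-0.0294,-0.0008],[-0.0318,-0.0294,-0.0008],[-0.0318,-0.0294,-0.0008]], rotation=[[0,0,0],[0,0,0],[0,0,0],[0,0,0],[0,0,0],[0,0,0],[0,0,0],[0,0,0],[0,0,0],[0,0,0],[0,0,0],[0,0,0],[0,0,0],[0,0,0],[0,0,0],[0,0,0],[0,0,0],[0,0,0],[0,0,0],[0,0,0]], jaw=[1,1,1,1,1,1,1,1,1,1,1,1,1,1,1,1,1,1,1,1])

```text
time_s: 2.1
tool_pos: [0.6189, -0.1628, 0.4204]
tool_rot: [180.0, -0.0, 159.8]
force: [1.0, 1.1, -0.5]
grip_width: 0.0873
grasp_force: 0.0
```

send_rows(xyz=[[0,0,0],[0,0,0],[0,0,0],[0,0,0],[0,0,0],[0,0,0],[0,0,0],[0,0,0],[0,0,0],[0,0,0],[0,0,0]], rotation=[[0,0,0.1426],[0,0,0.1426],[0,0,0.1426],[0,0,0.1426],[0,0,0.1426],[0,0,0.1426],[0,0,0.1426],[0,0,0.1426],[0,0,0.1426],[0,0,0.1426],[0,0,0]], jaw=[1,1,1,1,1,1,1,1,1,1,1])

```text
time_s: 3.2
tool_pos: [0.6183, -0.1613, 0.4202]
tool_rot: [-179.9, 0.0, 78.1]
force: [0.1, 0.3, 0.2]
grip_width: 0.0869
grasp_force: 0.0
```

```bash
python3 - <<'E'
from h import *
import cv2,pickle
to([.618,-.161,.42],down(78.1)); print(cur()[2]["qpos"].round(1) if hasattr(cur()[2]["qpos"],"round") else cur()[2]["qpos"])
c=env.read_camera("wrist");cv2.imwrite("pics/w1.png",c["image"]);pickle.dump(c,open("w1.pkl","wb"))
X=np.array([[.618,-.161,.175],[.6065,-.2157,.175],[.5949,-.2705,.175]])
p=X@c["R"].T+c["t"];print(c["fx"]*p[:,0]/p[:,2]+c["cx"],c["fy"]*p[:,1]/p[:,2]+c["cy"],p[:,2])
E
```

```text
shift(tool) [ 0.0002 -0.0003  0.0002] rotvec [-0.001   0.0003 -0.0005]
[-26.   21.8  50.4  85.1 -16.8  81.1  13. ]
[320.0508451  320.0567395  319.97940687] [211.83838236 272.32330557 326.50030156] [0.23414875 0.24804186 0.26196454]
```

View pics/w1.png

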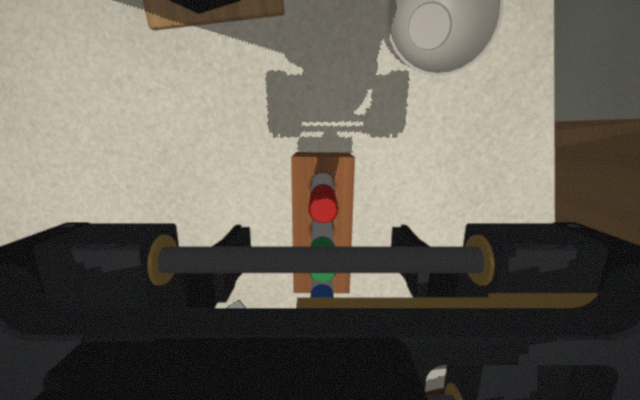

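The red cap is centred at about (323,211), against (320,212) predicted, so the jaws straddle it. I'll descend and grip.

send_rows(xyz=[[0,0.001,0.022],[0,0,0.022],[0,0,0.022],[0,0,0.022],[0,0,0.021],[0,0,0],[0,0,0],[0,0,0],[0,0,0],[0,0,0],[0,0,0],[0,0,0],[0,0,0],[0,0,0],[0,0,0],[0,0,0]], rotation=[[0,0,0],[0,0,0],[0,0,0],[0,0,0],[0,0,0],[0,0,0],[0,0,0],[0,0,0],[0,0,0],[0,0,0],[0,0,0],[0,0,0],[0,0,0],[0,0,0],[0,0,0],[0,0,0]], jaw=[1,1,1,1,1,1,0.2,0.2,0.2,0.2,0.2,0.2,0.2,0.2,0.2,0.2], newtons=30)

```text
time_s: 4.85
tool_pos: [0.6193, -0.1618, 0.3118]
tool_rot: [180.0, -0.0, 78.1]
force: [-0.3, 0.2, 0.3]
grip_width: 0.0255
grasp_force: 30.0
```

send_rows(xyz=[[0,0,-0.01],[0,0,-0.02],[0,0,-0.02],[0,0,-0.02],[0,0,-0.02],[0,0,-0.02],[0,0,-0.02],[0,0,-0.02],[0,0,-0.02],[0,0,-0.02],[0,0,0]], rotation=[[0,0,0],[0,0,0],[0,0,0],[0,0,0],[0,0,0],[0,0,0],[0,0,0],[0,0,0],[0,0,0],[0,0,0],[0,0,0]], jaw=[0.2,0.2,0.2,0.2,0.2,0.2,0.2,0.2,0.2,0.2,0.2])

```text
time_s: 5.95
tool_pos: [0.6193, -0.1625, 0.5052]
tool_rot: [179.7, 0.0, 78.1]
force: [0.4, -1.0, 0.1]
grip_width: 0.0254
grasp_force: 30.0
```

```bash
cat >> h.py <<'E'
from fit import blk
P=np.array([.5528,.1763,np.radians(-5.92)]);M=blk(P)[:4];AX=Rb(P[2])[:,2];FOOT=.3018
def wp(i,h):return M[i]+AX*(h+FOOT)   # TCP with the foot h above mouth i
E
python3 - <<'E'
from h import *
p,R,o=cur();print(p,o["force"],np.array(o["qpos"]).round(1),o["grip_width"],o["grasp_force"])
B=blockR();t=wp(0,.03);print(t)
to(t,B)
E
```

```text
[ 0.61932016 -0.16247411  0.5052089 ] [ 0.35178346 -0.97586442  0.14887295] [-25.5  20.4  51.3  76.8 -15.8  89.8  12.1] 0.02536155455406196 29.998919925419614
[0.39615744 0.11412448 0.43245774]
shift(tool) [ 0.2245 -0.2759  0.0713] rotvec [-0.3435  0.0187 -0.1038]
```

send_rows(xyz=[[0.0187,-0.023,0],[0.0187,-0.023,0],[0.0187,-0.023,0],[0.0187,-0.023,0],[0.0187,-0.023,0],[0.0187,-0.023,0],[0,0,0],[0,0,0],[0,0,0],[0,0,0],[0,0,0],[0,0,0]], rotation=[[0,0,0],[0,0,0],[0,0,0],[0,0,0],[0,0,0],[0,0,0],[-0.0859,0.0047,-0.026],[-0.0859,0.0047,-0.026],[-0.0859,0.0047,-0.026],[-0.0859,0.0047,-0.026],[0,0,0],[0,0,0]], jaw=[0.2,0.2,0.2,0.2,0.2,0.2,0.2,0.2,0.2,0.2,0.2,0.2])

```text
time_s: 7.15
tool_pos: [0.5069, -0.0237, 0.5011]
tool_rot: [160.5, -0.1, 84.1]
force: [-0.5, -0.6, -1.6]
grip_width: 0.0253
grasp_force: 30.0
```

```bash
python3 - <<'E'
from h import *
p,R,o=cur();print(p,o["force"],np.array(o["qpos"]).round(1))
B=blockR()
to(wp(0,.05),B)
E
```

```text
[ 0.50687594 -0.02365869  0.50114013] [-0.46590567 -0.58607839 -1.572143  ] [-48.3 -13.7  39.9 103.5  14.2  68.4 -16.8]
shift(tool) [ 0.1256 -0.1404  0.0033] rotvec [-0.008  -0.0012 -0.0004]
```

```bash
python3 - <<'E'
from h import *
B=blockR()
to(wp(0,.02)-.06*Rb(P[2])[:,1],B)
to(wp(0,.02),B)
E
```

```text
shift(tool) [ 0.0655 -0.1401  0.0332] rotvec [-0.008  -0.0012 -0.0004]
shift(tool) [ 0.1255 -0.1401  0.0333] rotvec [-0.008  -0.0012 -0.0004]
```

send_rows(xyz=[[0.008,-0.0175,0.0041],[0.008,-0.0175,0.0041],[0.008,-0.0175,0.0041],[0.008,-0.0175,0.0041],[0.008,-0.0175,0.0041],[0.008,-0.0175,0.0041],[0.008,-0.0175,0.0041],[0.008,-0.0175,0.0041],[0,0,0],[0,0,0]], rotation=[[0,0,0],[0,0,0],[0,0,0],[0,0,0],[0,0,0],[0,0,0],[0,0,0],[0,0,0],[0,0,0],[0,0,0]], jaw=[0.2,0.2,0.2,0.2,0.2,0.2,0.2,0.2,0.2,0.2])

```text
time_s: 8.15
tool_pos: [0.4227, 0.0484, 0.4303]
tool_rot: [161.0, 0.1, 84.1]
force: [1.1, -0.1, -0.8]
grip_width: 0.0252
grasp_force: 30.0
```

```bash
python3 - <<'E'
from h import *
p,R,o=cur();print(p,o["force"],np.array(o["qpos"]).round(1))
B=blockR()
to(wp(0,.02),B)
E
```

```text
[0.42267064 0.04836318 0.43027627] [ 1.05801761 -0.10871164 -0.84481182] [ -2.3 -17.1  -8.4 117.1   3.3  61.7 -17.8]
shift(tool) [ 0.0627 -0.0304 -0.0029] rotvec [-0.0182  0.0013  0.0003]
```

```bash
python3 - <<'E'
from h import *
B=blockR()
p,R,o=cur();f=p+R[:,2]*FOOT;print("foot in block",Rb(P[2]).T@(f-M[0]))
to(wp(2,.02),B)
E
```

```text
foot in block [ 0.02491087 -0.06305814  0.01666094]
shift(tool) [ 0.1667 -0.0304 -0.003 ] rotvec [-0.0182  0.0013  0.0003]
```

send_rows(xyz=[[0.0208,0,-0.003],[0.0208,0,0],[0.0208,0,0],[0.0208,-0.006,0],[0.0208,-0.006,0],[0.0208,-0.006,0],[0.0208,-0.006,0],[0.0208,-0.006,0],[0,0,0],[0,0,0]], rotation=[[0,0,0],[0,0,0],[0,0,0],[0,0,0],[0,0,0],[0,0,0],[-0.009,0,0],[-0.009,0,0],[0,0,0],[0,0,0]], jaw=[0.2,0.2,0.2,0.2,0.2,0.2,0.2,0.2,0.2,0.2])

```text
time_s: 9.15
tool_pos: [0.4104, 0.2178, 0.4236]
tool_rot: [159.9, 0.1, 84.2]
force: [1.0, -1.0, -1.1]
grip_width: 0.0256
grasp_force: 30.0
```

```bash
cat >> h.py <<'E'
def rep(i,h):
    p,R,o=cur();f=p+R[:,2]*FOOT;b=Rb(P[2])
    print("t",o["time_s"],"foot from mouth (block)",(b.T@(f-M[i])).round(4),"force(block)",(b.T@np.array(o["force"])).round(1),np.array(o["qpos"]).round(1),o["grasp_force"])
    to(wp(i,h),blockR())
E
python3 - <<'E'
from h import *
rep(2,.02)
E
```

```text
t 9.15 foot from mouth (block) [0.0006 0.0004 0.0205] force(block) [ 0.6 -0.9 -1.4] [ -8.1 -11.  -24.9 112.5   9.   62.1 -42.1] 29.998959781369194
shift(tool) [-0.0005 -0.0002  0.0005] rotvec [0.0012 0.0006 0.0025]
```

send_rows(xyz=[[0,0,0.006],[0,0,0.006],[0,0,0.006],[0,0,0.006],[0,0,0.006],[0,0,0.006],[0,0,0.006],[0,0,0]], rotation=[[0,0,0],[0,0,0],[0,0,0],[0,0,0],[0,0,0],[0,0,0],[0,0,0],[0,0,0]], jaw=[0.2,0.2,0.2,0.2,0.2,0.2,0.2,0.2])

```text
time_s: 9.95
tool_pos: [0.4246, 0.2154, 0.3826]
tool_rot: [160.0, 0.1, 84.1]
force: [-0.4, -0.3, -1.6]
grip_width: 0.0252
grasp_force: 30.0
```

```bash
python3 - <<'E'
from h import *
import cv2
rep(2,-.06)
a=env.read_camera("top")["image"][172:247,245:345];b=env.read_camera("scene")["image"][120:220,310:430]
f=lambda a:cv2.resize(a,(400,300) if a.shape[0]==75 else (360,300),interpolation=cv2.INTER_CUBIC)
cv2.imwrite("pics/w2.png",np.hstack([f(a),f(b)]))
E
```

```text
t 9.95 foot from mouth (block) [-0.0004 -0.001  -0.0229] force(block) [-0.9 -0.4 -1.4] [ -7.5  -7.9 -25.3 114.8  10.9  57.1 -43.6] 29.999206244247034
shift(tool) [0.0004 0.0003 0.0371] rotvec [-0.0001  0.0024  0.0007]
```

View pics/w2.png

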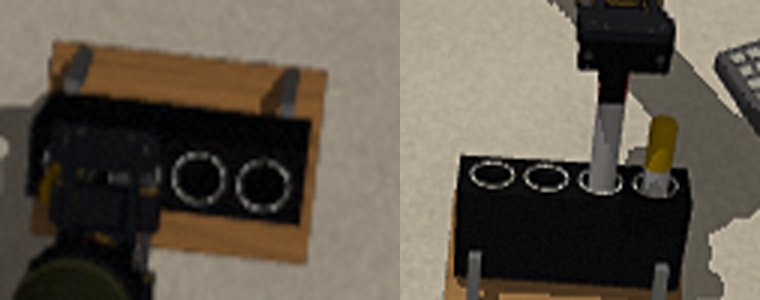

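The tube has entered well 2 (scene crop about (601,185)), parallel to the gold one and without side force. I'll continue down, slowing near 65 mm.

send_rows(xyz=[[0,0,0.006],[0,0,0.006],[0,0,0.006],[0,0,0.006],[0,0,0.006],[0,0,0.004],[0,0,0]], rotation=[[0,0,0],[0,0,0],[0,0,0],[0,0,0],[0,0,0],[0,0,0],[0,0,0]], jaw=[0.2,0.2,0.2,0.2,0.2,0.2,0.2])

```text
time_s: 10.75
tool_pos: [0.4362, 0.2143, 0.351]
tool_rot: [160.0, 0.1, 84.1]
force: [-0.8, 0.6, -0.0]
grip_width: 0.0252
grasp_force: 30.0
```

send_rows(xyz=[[0,0,0.001],[0,0,0.001],[0,0,0.001],[0,0,0.001],[0,0,0.001],[0,0,0]], rotation=[[0,0,0],[0,0,0],[0,0,0],[0,0,0],[0,0,0],[0,0,0]], jaw=[0.2,0.2,0.2,0.2,0.2,0.2])

```text
time_s: 11.35
tool_pos: [0.4379, 0.2143, 0.347]
tool_rot: [159.9, 0.1, 84.1]
force: [0.5, -0.1, -0.8]
grip_width: 0.0254
grasp_force: 30.0
```

```bash
python3 - <<'E'
from h import *
rep(2,-.09)
E
```

```text
t 11.35 foot from mouth (block) [ 0.0005 -0.0006 -0.0609] force(block) [ 0.2 -0.  -1. ] [ -7.1  -4.6 -25.6 116.4  13.3  52.7 -45.5] 29.99914354411885
shift(tool) [ 0.0001 -0.0001  0.0291] rotvec [0.0013 0.0015 0.0006]
```

send_rows(xyz=[[0,0,0.001],[0,0,0.001],[0,0,0.001],[0,0,0.001],[0,0,0]], rotation=[[0,0,0],[0,0,0],[0,0,0],[0,0,0],[0,0,0]], jaw=[0.2,0.2,0.2,0.2,0.2])

```text
time_s: 11.85
tool_pos: [0.4392, 0.2141, 0.3432]
tool_rot: [159.9, 0.1, 84.1]
force: [0.4, -0.2, -1.8]
grip_width: 0.0251
grasp_force: 30.0
```

send_rows(xyz=[[0,0,0.001],[0,0,0.001],[0,0,0]], rotation=[[0,0,0],[0,0,0],[0,0,0]], jaw=[0.2,0.2,0.2])

```text
time_s: 12.15
tool_pos: [0.4399, 0.214, 0.3413]
tool_rot: [159.9, 0.1, 84.1]
force: [-0.5, 0.4, -0.5]
grip_width: 0.0251
grasp_force: 30.0
```

```bash
python3 - <<'E'
from h import *
rep(2,-.09)
E
```

```text
t 12.15 foot from mouth (block) [ 0.0004 -0.0006 -0.067 ] force(block) [-0.7  0.4 -0.3] [ -7.1  -4.  -25.6 116.6  13.7  52.1 -45.8] 29.99907931429334
shift(tool) [ 0.0002 -0.      0.023 ] rotvec [0.0012 0.0016 0.0006]
```

send_rows(xyz=[[0,0,0.001],[0,0,0.001],[0,0,0]], rotation=[[0,0,0],[0,0,0],[0,0,0]], jaw=[0.2,0.2,0.2])

```text
time_s: 12.45
tool_pos: [0.4406, 0.214, 0.3394]
tool_rot: [159.9, 0.1, 84.1]
force: [-0.3, -0.9, -0.6]
grip_width: 0.0253
grasp_force: 30.0
```

send_rows(xyz=[[0,0,0.001],[0,0,0.001],[0,0,0.001],[0,0,0]], rotation=[[0,0,0],[0,0,0],[0,0,0],[0,0,0]], jaw=[0.2,0.2,0.2,0.2])

```text
time_s: 12.85
tool_pos: [0.4416, 0.2138, 0.3366]
tool_rot: [159.9, 0.1, 84.1]
force: [0.2, 0.9, -0.9]
grip_width: 0.0256
grasp_force: 30.0
```

The tube is 72 mm deep with no contact, so well 2 is the clear one. I'll continue to the floor.

send_rows(xyz=[[0,0,0.003],[0,0,0.003],[0,0,0.003],[0,0,0.003],[0,0,0.003],[0,0,0]], rotation=[[0,0,0],[0,0,0],[0,0,0],[0,0,0],[0,0,0],[0,0,0]], jaw=[0.2,0.2,0.2,0.2,0.2,0.2])

```text
time_s: 13.45
tool_pos: [0.4467, 0.2132, 0.3221]
tool_rot: [160.0, 0.1, 84.1]
force: [-0.6, -0.1, -1.1]
grip_width: 0.0251
grasp_force: 30.0
```

send_rows(xyz=[[0,0,0.001],[0,0,0.001],[0,0,0.001],[0,0,0.001],[0,0,0]], rotation=[[0,0,0],[0,0,0],[0,0,0],[0,0,0],[0,0,0]], jaw=[0.2,0.2,0.2,0.2,0.2])

```text
time_s: 13.95
tool_pos: [0.4481, 0.2131, 0.3188]
tool_rot: [159.9, 0.1, 84.1]
force: [-1.4, 0.6, -0.9]
grip_width: 0.0254
grasp_force: 30.0
```

```bash
python3 - <<'E'
from h import *
rep(2,-.095)
E
```

```text
t 13.95 foot from mouth (block) [ 0.0005 -0.0006 -0.091 ] force(block) [-1.7  0.4 -0.3] [ -7.   -1.7 -25.6 117.4  15.5  49.4 -47.2] 29.999040631810203
shift(tool) [ 0.0002 -0.0001  0.004 ] rotvec [0.0013 0.0016 0.0006]
```

send_rows(xyz=[[0,0,0.001],[0,0,0.001],[0,0,0]], rotation=[[0,0,0],[0,0,0],[0,0,0]], jaw=[0.2,0.2,0.2])

```text
time_s: 14.25
tool_pos: [0.4488, 0.213, 0.3169]
tool_rot: [159.9, 0.1, 84.1]
force: [-0.5, 0.0, -0.5]
grip_width: 0.0252
grasp_force: 30.0
```

send_rows(xyz=[[0,0,0.0005],[0,0,0.0005],[0,0,0]], rotation=[[0,0,0],[0,0,0],[0,0,0]], jaw=[0.2,0.2,0.2])

```text
time_s: 14.55
tool_pos: [0.4491, 0.2131, 0.3161]
tool_rot: [159.9, 0.1, 84.1]
force: [0.1, 0.0, -0.5]
grip_width: 0.025
grasp_force: 30.0
```

send_rows(xyz=[[0,0,0.0005],[0,0,0.0005],[0,0,0]], rotation=[[0,0,0],[0,0,0],[0,0,0]], jaw=[0.2,0.2,0.2])

```text
time_s: 14.85
tool_pos: [0.4495, 0.213, 0.3151]
tool_rot: [159.9, 0.1, 84.1]
force: [-0.1, 0.6, 0.1]
grip_width: 0.0254
grasp_force: 30.0
```

Now at about -95 mm by my estimate, with no contact yet. I'll go on in half-millimetre steps.

send_rows(xyz=[[0,0,0.0005],[0,0,0]], rotation=[[0,0,0],[0,0,0]], jaw=[0.2,0.2])

```text
time_s: 15.05
tool_pos: [0.4496, 0.213, 0.3146]
tool_rot: [159.9, 0.1, 84.1]
force: [-0.6, -0.5, -0.4]
grip_width: 0.025
grasp_force: 30.0
```

send_rows(xyz=[[0,0,0.0005],[0,0,0]], rotation=[[0,0,0],[0,0,0]], jaw=[0.2,0.2])

```text
time_s: 15.25
tool_pos: [0.4498, 0.2132, 0.3146]
tool_rot: [159.9, 0.1, 84.1]
force: [-2.0, 0.8, 2.0]
grip_width: 0.0254
grasp_force: 30.0
```

send_rows(xyz=[[0,0,0.0005],[0,0,0]], rotation=[[0,0,0],[0,0,0]], jaw=[0.2,0.2])

```text
time_s: 15.45
tool_pos: [0.4499, 0.2133, 0.3146]
tool_rot: [159.9, 0.1, 84.1]
force: [-5.2, -0.5, 6.7]
grip_width: 0.025
grasp_force: 30.0
```

send_rows(xyz=[[0,0,0.0005],[0,0,0]], rotation=[[0,0,0],[0,0,0]], jaw=[0.2,0.2])

```text
time_s: 15.65
tool_pos: [0.45, 0.2135, 0.3146]
tool_rot: [159.9, 0.1, 84.1]
force: [-5.7, -1.4, 9.0]
grip_width: 0.0255
grasp_force: 30.0
```

Contact at about -95.5 mm, rising to 10 N in the axial direction: this is the floor. I'll ease off, release and retreat along the axis.

send_rows(xyz=[[0,0,-0.0006],[0,0,0],[0,0,0],[0,0,0],[0,0,0],[0,0,0],[0,0,0]], rotation=[[0,0,0],[0,0,0],[0,0,0],[0,0,0],[0,0,0],[0,0,0],[0,0,0]], jaw=[0.2,0.2,0.4,0.6,0.7,0.7,0.7])

```text
time_s: 16.35
tool_pos: [0.45, 0.2129, 0.3137]
tool_rot: [159.9, 0.1, 84.1]
force: [-0.3, -0.3, -0.4]
grip_width: 0.0563
grasp_force: 0.0
```

send_rows(xyz=[[0,0,-0.01],[0,0,-0.02],[0,0,-0.02],[0,0,-0.02],[0,0,-0.02],[0,0,-0.01],[0,0,0]], rotation=[[0,0,0],[0,0,0],[0,0,0],[0,0,0],[0,0,0],[0,0,0],[0,0,0]], jaw=[0.7,0.7,0.7,0.7,0.7,0.7,0.7])

```text
time_s: 17.05
tool_pos: [0.4157, 0.2172, 0.4097]
tool_rot: [159.7, -0.0, 84.1]
force: [-0.0, 0.9, 0.4]
grip_width: 0.0611
grasp_force: 0.0
```

```bash
python3 - <<'E'
from h import *
import cv2
o=env.get_obs();print(o["time_s"],o["force"],o["qpos"])
b=env.read_camera("scene")["image"]
cv2.imwrite("pics/e.png",cv2.resize(b[110:260,180:440],None,fx=3,fy=3,interpolation=cv2.INTER_CUBIC))
E
```

```text
17.05 [-0.03390574  0.91576266  0.36237528] [ -7.57475113 -10.04772338 -25.26841087 113.39940621   9.60642575
  60.12066355 -42.63319993]
```

View pics/e.png

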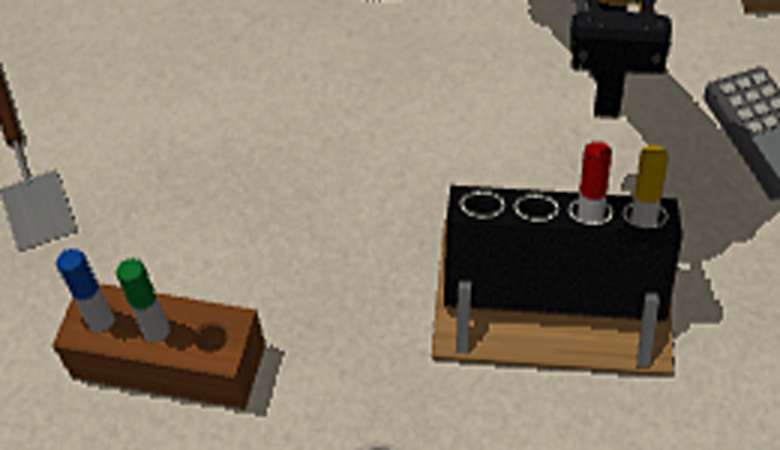

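The red tube stands in well 2 with its cap top at (597,148), beside the gold one at (653,152) and level along the block's slope. Blue and green are untouched and the gripper is clear.

```bash
python3 -c "
from cell import env
print(env.sign_off())"
```

```text
the job is handed in; nothing more can be done
None
```

The red-capped tube is in well 2, the clear well and the first one I tried, lowered in the grip to its floor and released with its cap level with the yellow one by the camera view; the job was handed in at about 17 s.

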